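# Unlatch the storage cube and hold its tilt-out bin open

### The arm

A 6-joint arm with a two-finger parallel gripper is mounted at the origin on the work surface. World frame = base frame: x ahead of the robot, y to its left, z up, the work surface at z = 0. Lengths are in m, angles in rad, forces in N, time in s.
With the tool pointing down it reaches from about 0.325 to 0.775 m from the base axis. Payload 9.3 kg.
Tool frame: the origin (TCP) lies at the very end of the fingers, on their centre line; the grasp point (between the pads) lies arm.grip_point_offset behind it (arm.grip_point_offset is the distance from the TCP to the grasp point, in m); z points along the fingers, y is the line along which they close (so a half turn about z gives the same grasp; the last joint's range is limited). The gripper opens to 85 mm and grips with 20 to 120 N. Pads are 22 mm wide; open, the fingers measure 114 mm over their backs; the gripper's body (76 mm by 85 mm) begins 54 mm behind the grasp point. The pads swing forward as they close: fully open they stand 13 mm farther back than shut.
Start: joints at [-1.486, 0.259, 0.021, 1.334, 0, 1.418], TCP at [0.13, -0.535, 0.231] pointing down, gripper open.
Joint ranges: [-3.04, 3.04], [-0.91, 1.82], [-1.04, 1.36], [-1.92, 1.95], [-1.52, 1.45], [-3.14, 3.14]. Speed limits (rad/s): [2.22, 2.22, 2.79, 3.14, 3.14, 3.14].

### API

Orientations are given as a 3x3 rotation matrix whose columns are the frame's x, y, z axes.
In Python, from station import arm gives the robot as it stands.
- The arm moves only by the shell command python3 -m handwheel 'ROWS' [OPENING] [FORCE]. ROWS is JSON, one flat list of numbers, 4 for each row, row after row: the shift along the tool's x, y, z in m, then the turn about the tool's z in rad. A call has 1 to 20 rows; each row shifts and turns the commanded pose from where the row before left it, along the tool's axes as they then stand; what a row does not reach is not made up. A row lasts 1/10 s, in which the tool goes at most 50 mm and 8.59 degrees, less where a joint would pass 70% of its speed; a pose out of reach is approached as far as the arm can. A call with a gripper value outside its range is refused whole. OPENING is the opening, from 0 (shut) to 1 (fully open), set as the call begins (- or left out, the last holds). The fingers move at their own pace and stop on an object; FORCE is the grip in N (left out, the last holds). Time passes only in rows, so rows that do not move let the fingers close. It gives the time, the measured TCP pose, the force, the opening and the grip force at its end, in the units of the state.
- arm.observe(): the state, without advancing time (a new reading comes with each control period).
- arm.capture(name): name is "scene" or "top" or "wrist"; returns a dict with "image" (420x560x3 uint8, red, green, blue), "vfov" (degrees; the focal length in pixels is half the picture's height over the tangent of half this angle, whatever the lens; pixels are square), "cx", "cy" (the principal point, pixels), "R" (3x3) and "t" (3): a world point X has camera coordinates R X + t. Camera axes: x right, y down, z forward; pixel columns grow to the right and rows downward; lengths in m; the calibration is good to about 2 mm. A picture is of the moment at which its call begins. There is no depth.
- arm.job_done(): hands the job in; it is judged then, once.
The state is a dict: "time_s": time; "q": joint angles; "qd": joint speeds; "effort": joint torques, N m; "ee_pos": TCP position; "tcp_rot": TCP orientation; "ft_force": force on the tool from outside, world axes, zero at the start; "torque": the same for the moment, N m; "gripper_width": opening from 0.0 (shut) to 1.0 (fully open); "grip_force": force on a finger pad.
Only numpy, scipy, OpenCV 4.12 (cv2) and the standard library are available. Lean on these libraries where they do the work, as an engineer would, in place of code of your own. Each camera call takes 0.05 s, during which the arm holds its last target. There are 200 camera calls.

### The job

I want to drop the iron into the storage cube's tilt-out bin: slide the black latch on top of the cube all the way to the green end, then pull the bin open by its orange pull to 35 degrees from closed. It springs shut when released, so finish while still holding the bin still by the orange pull at that angle. Leave the travel iron, the coaster and the clip hanger where they are.

Things in the scene. Friction and masses are not known exactly. Their poses are not given: they have to be found in the camera images.
- cube: White plastic storage cube, fixed: 240 mm wide (its y), 200 mm high, x from -100 to +120 mm of its origin on the shelf. Its front with the blue tilt-out bin faces its -x, roughly to the robot; position and yaw vary. On its top near the front lies the latch track (6 mm high, 32 mm wide, along y): red patch at the locked end (-y), green patch at the free end (+y).
- latch (a joint): Sliding bolt on the cube's top: 0 m = locked (red end), 0.050 m = fully free against its end stop (green end); grows towards the cube's +y. Starts at 0 to 0.012. About 2 N of friction, stays where left. Below about 0.035 its steel bolt stands in front of the bin's steel keeper and really locks the bin shut.
- latch_grip (a point): Centre of the top face of the black latch grip, 249 mm above the shelf: an upright block 18 mm (cube's x) by 22 mm (cube's y), its clear grip reaching 30 mm below this point; moves with the latch. On its -y side an 8 mm steel bolt runs out along -y, its upper side 30 mm below this point; nothing else within 30 mm beside it above that level.
- bin (a joint): Tilt-out bin: 0 rad = shut, grows as its top tilts out to the cube's -x (towards the robot); stop at 0.95. 35 degrees = 0.611 rad. A spring always pulls it shut: about 2 to 4 N at the pull.
- bin_hinge (a point): Middle of the bin's hinge axis, which runs along the cube's y at the foot of the front: 110 mm in front of the cube's origin (cube's -x), 12 mm above the shelf. Blue front panel: 236 mm wide, 12 mm thick, top 206 mm above the shelf; the steel keeper on its top edge, 80 mm to the cube's -y, is 227 mm high when shut.
- pull: Orange drum-shaped pull of the bin: 30 mm diameter, 24 mm long along the cube's y, flat ends; origin at its centre. On a 10 mm stem in mid-panel near the top: when shut, 45 mm in front of the hinge axis (cube's -x) and 180 mm above it (192 mm above the shelf); circles the hinge with the bin. Both flat ends are free to pinch from above; it turns easily on its cross pin.
- iron: Bystander: black travel iron with a steel sole, 145 mm long, 78 mm wide, 85 mm high, standing on its sole beside the cube; origin on the shelf under its middle.
- hanger: Bystander: steel clip hanger lying flat beside the cube, 230 mm wide, 110 mm to the hook's end, 16 mm high; origin on the shelf under its middle.
- coaster: Bystander: beige round ceramic coaster, 92 mm diameter, 8 mm thick, lying on the rear part of the cube's top; origin at the centre of its underside.

How it is judged:
On the way, in this order (a step that is already met when the one before it is completed fails the run):
1. the latch is at its green end while the bin is still shut (value of joint latch above 0.044 m and value of joint bin below 0.1 rad), for 0.1 s.
2. the fingers on the orange pull hold the bin open at 35 degrees, within 5 degrees, at rest (value of joint bin between 0.524 and 0.698 rad and contact force between the fingers and pull above 1 N and velocity of joint bin between -0.1 and 0.1 rad/s), for 0.5 s.
At the end, for the whole second after the job is handed in: The bin stays tilted out between 30 and 40 degrees and still, held by the fingers on its orange pull (contact over 1 N), the latch is within 6 mm of its green end stop, and iron, hanger and coaster are within 30 mm of where they were (all of step 2 and value of joint latch above 0.044 m and distance of each of iron, hanger, coaster from where it was at the start of the episode below 0.03 m); the arm keeps its last pose, push and grip.
It fails at once if the iron is moved by more than 30 mm (distance of iron from where it was at the start of the episode above 0.03 m).
It fails at once if the hanger is moved by more than 30 mm (distance of hanger from where it was at the start of the episode above 0.03 m).
It fails at once if the coaster is moved by more than 30 mm (distance of coaster from where it was at the start of the episode above 0.03 m).
It also fails if it takes over 42 s, if anything falls off the work surface, if the arm or the gripper's body presses on something with over 40 N, if the wrist force passes 120 N, or if a joint passes its speed limit or range.

## Working session

There is one attempt and no reset: what is moved stays moved. The work goes in short steps, Python scripts to look and compute and a shell command to move; the robot and the scene stay as the last step left them, time stands still between calls to the robot, and variables do not carry over. Pictures are saved under pics/ and viewed, at most 10 in all, crops included, and the job is handed in when it is done.

```bash
mkdir -p pics; ls
python3 - <<'E'
from station import arm
import cv2,pickle,numpy as np
o=arm.observe(); print(o['time_s'],o['ee_pos'],np.round(o['tcp_rot'],3),o['gripper_width'],arm.grip_point_offset)
for n in('scene','top'):
    c=arm.capture(n); pickle.dump(c,open(f'{n}.pkl','wb')); cv2.imwrite(f'pics/{n}.png',c['image'][...,::-1])
    print(n,c['vfov'],-c['R'].T@c['t'])
E
```

```text
pics
0.0 [ 0.1295276  -0.53424156  0.23066815] [[ 0.972  0.236 -0.   ]
 [ 0.236 -0.972  0.001]
 [ 0.    -0.001 -1.   ]] 0.9997826033203701 0.0187
scene 50.40618164475175 [ 0.99337    -0.08858371  1.08407822]
top 57.44054826168751 [0.61923887 0.03203942 0.89461394]
```

View pics/scene.png

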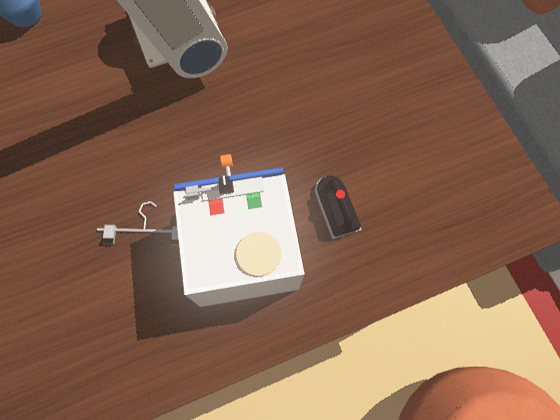

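View pics/top.png

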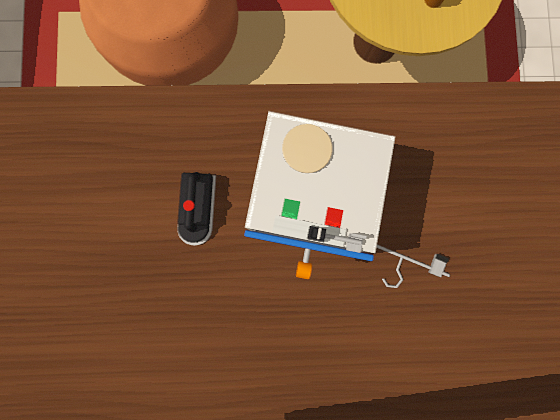

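The scene view shows the cube with the latch grip near (226,185) and the pull at (227,160). In the top view the cube's corners are about (269,112), (394,136), (375,258) and (246,230). The grip is near (317,233), the pull near (304,270), the iron is to the left and the hanger is to the right. I'll enlarge both.

Run:
```python
import cv2
a=cv2.imread('pics/top.png')[100:290,235:405]; b=cv2.imread('pics/scene.png')[145:305,165:310]
cv2.imwrite('pics/tz.png',cv2.resize(a[100:],None,fx=4.5,fy=4.5,interpolation=cv2.INTER_CUBIC))
cv2.imwrite('pics/sz.png',cv2.resize(b[:80],None,fx=5,fy=5,interpolation=cv2.INTER_CUBIC))
```

```text
(no output)
```

View pics/tz.png

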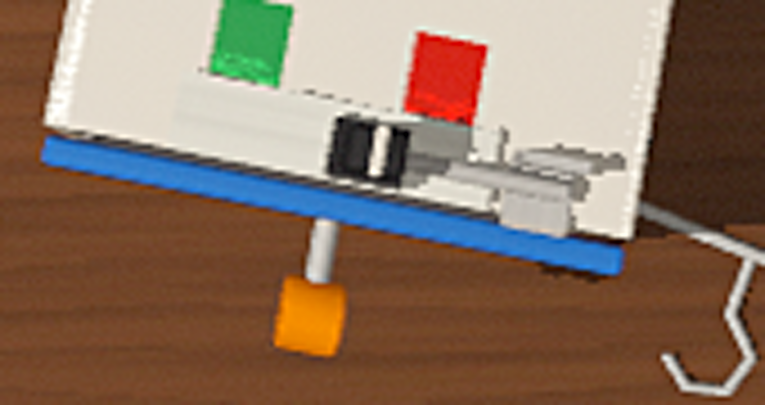

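View pics/sz.png

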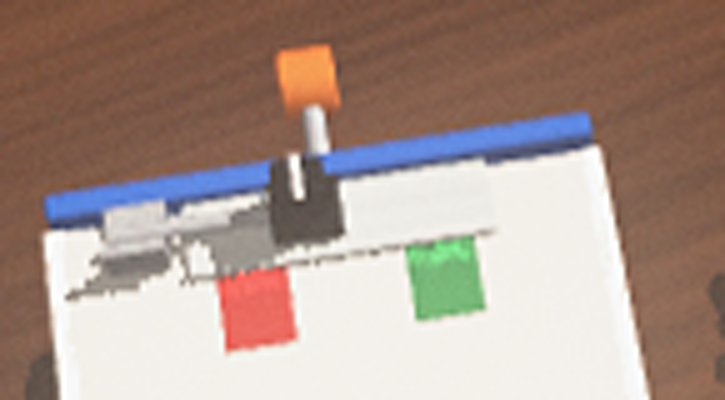

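```bash
cat > h.py <<'E'
import numpy as np,pickle
from scipy.optimize import least_squares
def proj(c,P):
    p=c['R']@np.asarray(P)+c['t']; f=210/np.tan(np.radians(c['vfov']/2)); return np.array([c['cx']+f*p[0]/p[2],c['cy']+f*p[1]/p[2]])
def world(s,P):
    x,y,a=s[:3]; c,n=np.cos(a),np.sin(a); return np.array([x+c*P[0]-n*P[1],y+n*P[0]+c*P[1],P[2]])
E
python3 - <<'E'
from h import *
T=pickle.load(open('top.pkl','rb'));S=pickle.load(open('scene.pkl','rb'))
C=[(-.1,.12,.2),(-.1,-.12,.2),(.12,.12,.2),(.12,-.12,.2)]
obs=[(T,C[0],(245,227.8)),(T,C[1],(375.4,253.3)),(T,C[2],(269,112)),(T,C[3],(394,136)),(T,(-.155,0,.192),(304.1,270.4)),
(S,C[0],(285,175)),(S,C[1],(174,191.4)),(S,C[2],(300,269)),(S,C[3],(184,291)),(S,(-.155,0,.192),(226.4,161))]
lat=[(T,(317.4,233.3)),(S,(224.4,180.6))]
def r(s):
    e=[proj(c,world(s,P))-p for c,P,p in obs]+[proj(c,world(s,(s[3],s[4],.249)))-p for c,p in lat]
    return np.ravel(e)
q=least_squares(r,[.7,.0,0,-.09,0],loss='soft_l1'); s=q.x
print(s,np.degrees(s[2])); print(r(s).reshape(-1,2).round(1))
print('grip',world(s,(s[3],s[4],.249)),'pull',world(s,(-.155,0,.192)),'hinge',world(s,(-.11,0,.012)))
np.save('s.npy',s)
E
```

```text
[ 0.71728721 -0.05853411 -0.21647407 -0.08583189 -0.00611724] -12.40305047133546
[[-0.3 -0.1]
 [-0.6  0. ]
 [-0.5 -0.3]
 [ 0.6  0.9]
 [-0.3  0. ]
 [-0.8 -1.5]
 [-1.2 -0.4]
 [ 3.8  4.2]
 [-0.1  2.9]
 [-0.5 -0.3]
 [ 0.5 -0.4]
 [ 0.3 -0.8]]
grip [ 0.63214466 -0.04607297  0.249     ] pull [ 0.56590478 -0.02524207  0.192     ] hinge [ 0.60985452 -0.0349075   0.012     ]
```

```bash
python3 -m handwheel '[0,0,-0.006,-0.149, 0,0,-0.006,-0.149, 0,0,-0.006,-0.149, 0,0,-0.006,-0.149, 0,0,-0.006,-0.149, 0,0,-0.006,-0.149, 0,0,-0.006,-0.149, 0,0,-0.006,-0.149, 0,0,-0.006,-0.149, 0,0,-0.006,-0.149, 0,0,-0.006,-0.149, 0,0,-0.006,-0.149, 0,0,-0.006,-0.149, 0,0,-0.006,-0.149, 0,0,-0.006,-0.149, 0,0,-0.006,-0.149, 0,0,-0.006,-0.149, 0,0,-0.006,-0.149, 0,0,0,0]' 0.6 40
cat >> h.py <<'E'
def to(P,turn=True):
    from station import arm
    o=arm.observe(); R=np.array(o['tcp_rot']); d=R.T@(np.asarray(P)-o['ee_pos'])
    s=np.load('s.npy'); want=np.pi+s[2]; yaw=np.arctan2(R[1,0],R[0,0])
    print('t',o['time_s'],'pos',np.round(o['ee_pos'],4),'tool shift',d.round(4),'turn',-round((want-yaw+np.pi)%(2*np.pi)-np.pi,4),'w',round(o['gripper_width'],3),'gf',o['grip_force'],'F',R.T@o['ft_force'])
E
python3 - <<'E'
from h import *
s=np.load('s.npy'); to(world(s,(s[3],s[4],.300)))
E
```

```text
time_s: 2.0
ee_pos: [0.1296, -0.5347, 0.3396]
tcp_rot: [[-0.976, 0.218, 0.0], [0.218, 0.976, -0.001], [-0.0, -0.0, -1.0]]
ft_force: [0.1, -0.4, 0.5]
gripper_width: 0.602
grip_force: 0.0
t 2.0 pos [ 0.1296 -0.5347  0.3396] tool shift [-0.3841  0.5864  0.0394] turn -0.0031 w 0.602 gf 0.0 F [-0.2202409  -0.36063115 -0.50287729]
```

```bash
python3 -m handwheel '[-0.024,0.0366,0,-0.003, -0.024,0.0366,0,0, -0.024,0.0366,0,0, -0.024,0.0366,0,0, -0.024,0.0366,0,0, -0.024,0.0366,0,0, -0.024,0.0366,0,0, -0.024,0.0366,0,0, -0.024,0.0366,0,0, -0.024,0.0366,0,0, -0.024,0.0366,0,0, -0.024,0.0366,0,0, -0.024,0.0366,0,0, -0.024,0.0366,0,0, -0.024,0.0366,0,0, -0.024,0.0366,0,0, 0,0,0,0, 0,0,0,0]'
python3 - <<'E'
from h import *
from station import arm
import cv2
s=np.load('s.npy'); to(world(s,(s[3],s[4],.225)))
c=arm.capture('wrist'); pickle.dump(c,open('w.pkl','wb'))
cv2.imwrite('pics/w1.png',c['image'][...,::-1])
print('grip expected',proj(c,world(s,(s[3],s[4],.249))),'pull',proj(c,world(s,(-.155,0,.192))))
E
```

```text
time_s: 3.8
ee_pos: [0.632, -0.0455, 0.3379]
tcp_rot: [[-0.976, 0.219, -0.002], [0.219, 0.976, 0.0], [0.002, -0.0, -1.0]]
ft_force: [-0.7, 0.3, -1.1]
gripper_width: 0.599
grip_force: 0.0
t 3.8 pos [ 0.632  -0.0455  0.3379] tool shift [-0.0005 -0.0005  0.1129] turn -0.0041 w 0.599 gf 0.0 F [0.697618   0.11327507 1.08482358]
grip expected [281.49425294 211.15062605] pull [288.17391373 117.43952328]
```

View pics/w1.png

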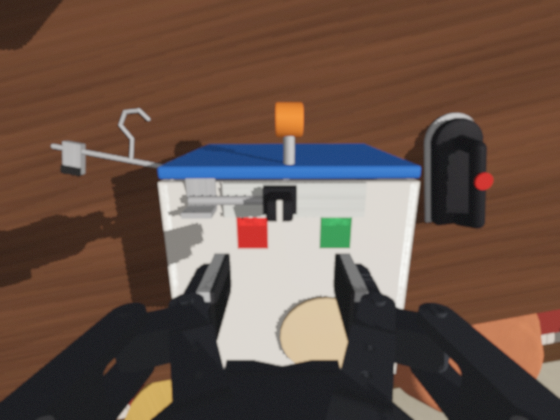

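The wrist view has the latch grip at about (280,209) and the pull at (290,119). Both are within 2 px of my prediction, so I'll descend and pinch.

```bash
python3 -m handwheel '[0,0,0.02,-0.004, 0,0,0.02,0, 0,0,0.02,0, 0,0,0.02,0, 0,0,0.017,0, 0,0,0.016,0, 0,0,0,0, 0,0,0,0]'
python3 -m handwheel '[0,0,0,0, 0,0,0,0, 0,0,0,0, 0,0,0,0, 0,0,0,0, 0,0,0,0]' 0 40
```

```text
time_s: 4.65
ee_pos: [0.631, -0.0472, 0.2272]
tcp_rot: [[-0.977, 0.215, 0.0], [0.215, 0.977, -0.0], [-0.001, -0.0, -1.0]]
ft_force: [-0.3, 0.8, 0.9]
gripper_width: 0.601
grip_force: 0.0
time_s: 5.25
ee_pos: [0.6319, -0.0467, 0.2275]
tcp_rot: [[-0.977, 0.213, 0.002], [0.213, 0.977, -0.001], [-0.002, -0.001, -1.0]]
ft_force: [-1.2, -1.5, 6.7]
gripper_width: 0.244
grip_force: 40.8
```

```bash
python3 -m handwheel '[0,0.004,0,0, 0,0.004,0,0, 0,0.004,0,0, 0,0.004,0,0, 0,0.004,0,0, 0,0.004,0,0, 0,0.004,0,0, 0,0.004,0,0, 0,0.004,0,0, 0,0,0,0]'
python3 - <<'E'
from h import *
to([0.6319,-0.0467,0.2275])
E
```

```text
time_s: 6.25
ee_pos: [0.6397, -0.0108, 0.2275]
tcp_rot: [[-0.977, 0.213, 0.002], [0.213, 0.977, -0.0], [-0.002, 0.0, -1.0]]
ft_force: [-0.3, 0.7, 5.1]
gripper_width: 0.248
grip_force: 40.8
t 6.25 pos [ 0.6397 -0.0108  0.2275] tool shift [ 0.     -0.0367  0.    ] turn 0.002 w 0.248 gf 40.84239184856415 F [ 0.43485282  0.66339932 -5.05645797]
```

```bash
python3 -m handwheel '[0,0.002,0,0, 0,0.002,0,0, 0,0.002,0,0, 0,0,0,0]'
python3 -m handwheel '[0,0.002,0,0, 0,0.002,0,0, 0,0,0,0]'
python3 -m handwheel '[0,0.002,0,0, 0,0.002,0,0, 0,0,0,0]'
```

```text
time_s: 6.65
ee_pos: [0.64, -0.0095, 0.2275]
tcp_rot: [[-0.976, 0.216, -0.0], [0.216, 0.976, -0.009], [-0.002, -0.008, -1.0]]
ft_force: [-6.1, -20.8, 6.9]
gripper_width: 0.244
grip_force: 41.2
time_s: 6.95
ee_pos: [0.6402, -0.009, 0.2275]
tcp_rot: [[-0.976, 0.219, -0.002], [0.219, 0.976, -0.014], [-0.001, -0.015, -1.0]]
ft_force: [-10.8, -36.4, 8.4]
gripper_width: 0.252
grip_force: 41.6
time_s: 7.25
ee_pos: [0.6404, -0.0084, 0.2276]
tcp_rot: [[-0.975, 0.221, -0.003], [0.221, 0.975, -0.02], [-0.001, -0.02, -1.0]]
ft_force: [-14.9, -50.9, 8.6]
gripper_width: 0.25
grip_force: 42.6
```

The latch is hard against its end stop after about 38 mm of travel. I'll back off the load, release and rise.

```bash
python3 -m handwheel '[0,-0.004,0,0, 0,-0.004,0,0, 0,0,0,0]'
python3 -m handwheel '[0,0,0,0, 0,0,0,0, 0,0,0,0, 0,0,0,0, 0,0,-0.02,0, 0,0,-0.02,0, 0,0,-0.02,0, 0,0,-0.02,0, 0,0,-0.02,0, 0,0,0,0, 0,0,0,0]' 0.6
python3 - <<'E'
from h import *
from station import arm
import cv2
s=np.load('s.npy'); to(world(s,(-.155,0,.192-.012)))
c=arm.capture('wrist'); pickle.dump(c,open('w.pkl','wb'))
cv2.imwrite('pics/w2.png',c['image'][...,::-1])
print('pull',proj(c,world(s,(-.155,0,.192))),'grip',proj(c,world(s,(s[3],s[4]+.038,.249))))
E
```

```text
time_s: 7.55
ee_pos: [0.6401, -0.0094, 0.2276]
tcp_rot: [[-0.976, 0.217, 0.001], [0.217, 0.976, -0.006], [-0.002, -0.006, -1.0]]
ft_force: [-6.9, -17.7, 6.4]
gripper_width: 0.245
grip_force: 42.0
time_s: 8.65
ee_pos: [0.6407, -0.005, 0.326]
tcp_rot: [[-0.977, 0.213, 0.0], [0.213, 0.977, 0.0], [-0.0, 0.0, -1.0]]
ft_force: [-0.0, -0.2, -0.3]
gripper_width: 0.598
grip_force: 0.0
t 8.65 pos [ 0.6407 -0.005   0.326 ] tool shift [ 0.0689 -0.0357  0.146 ] turn 0.0021 w 0.598 gf 0.0 F [-0.0208285  -0.1583155   0.28279535]
pull [240.30581579 117.40438998] grip [276.82612911 216.0065204 ]
```

View pics/w2.png

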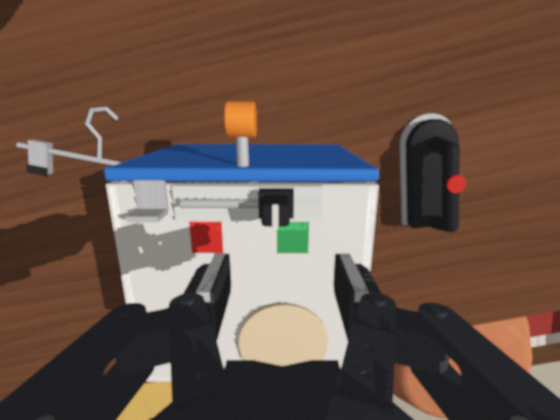

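The latch grip sits at (276,207), over the green patch. The pull at (241,119) matches my prediction of (240,117). Going to the pull.

```bash
python3 -m handwheel '[0.023,-0.012,0,0.002, 0.023,-0.012,0,0, 0.023,-0.012,0,0, 0,0,0,0, 0,0,0.025,0, 0,0,0.025,0, 0,0,0.025,0, 0,0,0.025,0, 0,0,0.02,0, 0,0,0.015,0, 0,0,0.014,0, 0,0,0,0, 0,0,0,0]'
python3 -m handwheel '[0,0,0,0, 0,0,0,0, 0,0,0,0, 0,0,0,0, 0,0,0,0, 0,0,0,0]' 0 60
python3 - <<'E'
from h import *
s=np.load('s.npy'); to(world(s,(-.155,0,.176)))
h=np.array([-.045,.18])
p=lambda a:np.array([-.045*np.cos(a)-.18*np.sin(a),.18*np.cos(a)-.045*np.sin(a)])
A=np.linspace(0,.62,17); P=np.array([p(a) for a in A]); D=np.diff(P,axis=0); print(np.c_[-D[:,0],-D[:,1]].round(4).tolist(),P[-1]-P[0])
E
```

```text
time_s: 10.0
ee_pos: [0.5656, -0.0255, 0.1769]
tcp_rot: [[-0.977, 0.215, -0.001], [0.215, 0.977, 0.0], [0.001, 0.0, -1.0]]
ft_force: [0.3, -0.3, -0.0]
gripper_width: 0.603
grip_force: 0.0
time_s: 10.6
ee_pos: [0.5661, -0.0247, 0.1783]
tcp_rot: [[-0.977, 0.214, 0.002], [0.214, 0.977, 0.002], [-0.002, 0.002, -1.0]]
ft_force: [0.6, 5.5, 1.6]
gripper_width: 0.273
grip_force: 59.7
t 10.6 pos [ 0.5661 -0.0247  0.1783] tool shift [ 0.     -0.0006  0.0023] turn 0.0005 w 0.273 gf 59.66040909290314 F [ 0.63193265  5.54414755 -1.56898607]
[[0.0069, 0.0019], [0.0069, 0.0021], [0.0068, 0.0024], [0.0067, 0.0027], [0.0066, 0.0029], [0.0064, 0.0032], [0.0063, 0.0034], [0.0062, 0.0037], [0.006, 0.0039], [0.0059, 0.0041], [0.0057, 0.0044], [0.0055, 0.0046], [0.0054, 0.0048], [0.0052, 0.005], [0.005, 0.0052], [0.0048, 0.0054]] [-0.09621086 -0.05964846]
```

```bash
python3 -m handwheel '[0.0069,0,0.0019,0, 0.0069,0,0.0021,0, 0.0068,0,0.0024,0, 0.0067,0,0.0027,0, 0,0,0,0]'
```

```text
time_s: 11.1
ee_pos: [0.5391, -0.0187, 0.169]
tcp_rot: [[-0.977, 0.214, 0.002], [0.214, 0.977, 0.002], [-0.002, 0.002, -1.0]]
ft_force: [3.9, 6.4, 0.7]
gripper_width: 0.269
grip_force: 59.5
```

Only spring-level force, so the bin is following. I'll continue along the arc.

```bash
python3 -m handwheel '[0.0066,0,0.0029,0, 0.0064,0,0.0032,0, 0.0063,0,0.0034,0, 0.0062,0,0.0037,0, 0.0060,0,0.0039,0, 0.0059,0,0.0041,0, 0.0057,0,0.0044,0, 0.0055,0,0.0046,0, 0.0054,0,0.0048,0, 0.0052,0,0.0050,0, 0.0050,0,0.0052,0, 0.0048,0,0.0054,0, 0,0,0,0, 0,0,0,0, 0,0,0,0, 0,0,0,0, 0,0,0,0, 0,0,0,0, 0,0,0,0]'
python3 - <<'E'
from h import *
from station import arm
import cv2
to([.5661,-.0247,.1783])
c=arm.capture('top'); cv2.imwrite('pics/end.png',c['image'][...,::-1])
E
```

```text
time_s: 13.0
ee_pos: [0.4722, -0.004, 0.1188]
tcp_rot: [[-0.977, 0.214, 0.003], [0.214, 0.977, 0.002], [-0.002, 0.003, -1.0]]
ft_force: [-0.6, 7.0, 5.7]
gripper_width: 0.269
grip_force: 60.1
t 13.0 pos [ 0.4722 -0.004   0.1188] tool shift [-0.0963  0.     -0.0593] turn 0.0005 w 0.269 gf 60.09674906730652 F [ 2.05962287  6.68335186 -5.67680823]
```

View pics/end.png

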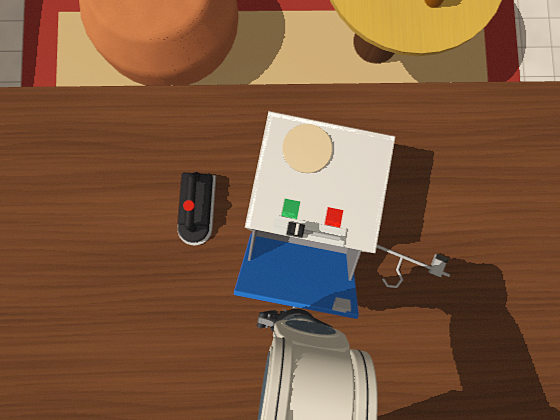

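The bin is open, with its panel's top edge at v≈293–318. The latch is at the green end, at (296,229), and the iron, coaster and hanger have not moved. The measured travel of the pull gives about 0.62 rad.

```bash
python3 -c "
from station import arm
print(arm.job_done())"
```

```text
the job is handed in; nothing more can be done
None
```

I slid the latch to its green end stop and am holding the bin still by the orange pull at about 35.5 degrees (from the pull's travel); iron, coaster and hanger look unmoved, and the job is handed in with no verdict returned.

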